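# Wake the balance, set its unit and tare the beaker

### The job

Get the balance ready for weighing into the empty beaker that stands on its pan: with a fingertip, press the red power key, then the yellow units key, then the blue tare key, each lightly but down far enough to register, and let each come up again before you press the next. Do not press the white print key and keep off the pan, which rests on a delicate load cell. Leave the beaker and all the other things on the bench where they are; pick nothing up.

Things in the scene. Friction and masses are not known exactly. Their poses are not given: they have to be found in the camera images.
- balance: white laboratory balance, 330 mm (x) by 215 mm (y), fixed. Origin: centre of its underside, on the bench; +x points from the control panel (nearer the robot) to its back, +y along the keys. Panel at x -165 to -72 mm, rising 49 to 62 mm above the bench (slope 0.14 rad, up away from the robot): flush blank display in its farther half, a row of four keys in its nearer half. Housing behind it 73 mm high.
- pan: the balance's square brushed-steel weighing pan, 196 x 186 mm, on top of the balance behind the panel (its front edge 89 mm behind the line of key centres); its upper face is 88 mm above the bench. Origin at the pan's centre, 14 mm below that face. It sits on the delicate load cell.
- key_power_top (a point): centre of the top face of the red power key (white ring-and-bar sign), first (leftmost, +y end of the row): x -135, y 75, 61 mm above the bench in the balance's frame. Cap 24 mm (x) by 28 mm (y), 7 mm proud of the panel; keys are 50 mm apart. Its z axis is the cap's outward normal, 0.14 rad off vertical towards the robot.
- key_power (a joint): travel of the red power key in m: 0 up, 0.005 fully down. It moves along its cap's normal, springs back by itself, begins to yield at 0.6 N and is at its stop at 6 N; it registers beyond 2 mm (2.8 N); 20 N would damage it.
- key_units_top (a point): centre of the top face of the yellow units key (two small black arrows), second from the left: x -135, y 25, 61 mm above the bench in the balance's frame. Cap 24 mm (x) by 28 mm (y), 7 mm proud of the panel; keys are 50 mm apart. Its z axis is the cap's outward normal, 0.14 rad off vertical towards the robot.
- key_units (a joint): travel of the yellow units key in m: 0 up, 0.005 fully down. It moves along its cap's normal, springs back by itself, begins to yield at 0.6 N and is at its stop at 6 N; it registers beyond 2 mm (2.8 N); 20 N would damage it.
- key_print_top (a point): centre of the top face of the white print key (small black printer sign), third from the left: x -135, y -25, 61 mm above the bench in the balance's frame. Cap 24 mm (x) by 28 mm (y), 7 mm proud of the panel; keys are 50 mm apart. Its z axis is the cap's outward normal, 0.14 rad off vertical towards the robot.
- key_print (a joint): travel of the white print key in m: 0 up, 0.005 fully down. It moves along its cap's normal, springs back by itself, begins to yield at 0.6 N and is at its stop at 6 N; it registers beyond 2 mm (2.8 N); 20 N would damage it.
- key_tare_top (a point): centre of the top face of the blue tare key (white square outline), fourth (rightmost, -y end): x -135, y -75, 61 mm above the bench in the balance's frame. Cap 24 mm (x) by 28 mm (y), 7 mm proud of the panel; keys are 50 mm apart. Its z axis is the cap's outward normal, 0.14 rad off vertical towards the robot.
- key_tare (a joint): travel of the blue tare key in m: 0 up, 0.005 fully down. It moves along its cap's normal, springs back by itself, begins to yield at 0.6 N and is at its stop at 6 N; it registers beyond 2 mm (2.8 N); 20 N would damage it.
- beaker: empty clear glass beaker, 72 mm diameter, 95 mm high, standing loose on the pan. Origin at the centre of its underside.
- small_beaker: clear glass beaker, 50 mm diameter, 65 mm high, on the bench beside the balance. Origin: centre of underside.
- tub: white closed plastic tub with a green band, 94 mm diameter, 105 mm high, on the bench. Origin: centre of underside.
- jar_lid: black screw lid lying on the bench, 80 mm diameter, 14 mm high. Origin: centre of underside.
- cork_ring: cork flask ring lying on the bench, 100 mm diameter, 60 mm hole, 25 mm high. Origin: centre of underside.
- vial: small amber glass jar with black cap, 34 mm diameter, 62 mm high, on the bench. Origin: centre of underside.
- ink_jar: black jar with a yellow band, 48 mm diameter, 66 mm high, on the bench. Origin: centre of underside.
- scoop: steel spoon, 150 mm long, lying on the bench in front of the panel, along its own x axis. Origin at its middle.
There are look-alikes about, which are no part of the job. What is shaped like the beaker but pink is not meant.

How it is judged:
On the way, in this order (a step that is already met when the one before it is completed fails the run):
1. the red power key is pressed past 2 mm by the fingertips, the other keys up (value of joint key_power above 0.002 m and contact force between the fingers and balance above 0.5 N and value of joint each of key_units, key_print, key_tare below 0.0015 m), for 0.04 s.
2. the red power key is let up again (value of joint key_power below 0.0008 m), for 0.04 s.
3. the yellow units key is pressed past 2 mm by the fingertips, the other keys up (value of joint key_units above 0.002 m and contact force between the fingers and balance above 0.5 N and value of joint each of key_power, key_print, key_tare below 0.0015 m), for 0.04 s.
4. the yellow units key is let up again (value of joint key_units below 0.0008 m), for 0.04 s.
5. the blue tare key is pressed past 2 mm by the fingertips, the other keys up (value of joint key_tare above 0.002 m and contact force between the fingers and balance above 0.5 N and value of joint each of key_power, key_units, key_print below 0.0015 m), for 0.04 s.
6. the blue tare key is let up again (value of joint key_tare below 0.0008 m), for 0.04 s.
At the end, for the whole second after the job is handed in: All four keys are up again (within 0.8 mm), the beaker stands upright and at rest on the pan within 8 mm of where it stood, and all other loose things lie within 15 mm of where they were (value of joint each of key_power, key_units, key_print, key_tare below 0.0008 m and distance of beaker from where it was at the start of the episode below 0.008 m and angle between beaker's own z axis and vertical below 0.05 rad and linear speed of beaker below 0.01 m/s and distance of each of small_beaker, tub, jar_lid, cork_ring, vial, ink_jar, scoop from where it was at the start of the episode below 0.015 m); the robot touches nothing.
It fails at once if the balance is touched with more than 20 N (contact force between any of the fingers, the arm and balance above 20 N).
It fails at once if the white print key is pressed (more than 1.5 mm), or two keys are down at once (value of joint key_print above 0.0015 m or value of joint each of key_power, key_units above 0.0015 m or value of joint each of key_units, key_tare above 0.0015 m or value of joint each of key_power, key_tare above 0.0015 m).
It fails at once if the robot touches the pan (more than 0.5 N) (contact force between any of the fingers, the arm and pan above 0.5 N).
It fails at once if the beaker is shifted or lifted by more than 8 mm, or tipped (distance of beaker from where it was at the start of the episode above 0.008 m or angle between beaker's own z axis and vertical above 0.15 rad).
It fails at once if another loose thing is moved or lifted by more than 15 mm (distance of any of small_beaker, tub, jar_lid, cork_ring, vial, ink_jar, scoop from where it was at the start of the episode above 0.015 m).
It also fails if it takes over 42 s, if anything falls off the work surface, if the arm or the gripper's body presses on something with over 40 N, if the wrist force passes 120 N, or if a joint passes its speed limit or range.

### The arm

A 6-joint arm with a two-finger parallel gripper is mounted at the origin on the work surface. World frame = base frame: x ahead of the robot, y to its left, z up, the work surface at z = 0. Lengths are in m, angles in rad, forces in N, time in s.
With the tool pointing down it reaches from about 0.275 to 0.775 m from the base axis. Payload 14.6 kg.
Tool frame: the origin (TCP) lies midway between the tips of the shut fingers; the grasp point (between the pads) lies 19 mm behind it; z points along the fingers, y is the line along which they close (so a half turn about z gives the same grasp; the last joint's range is limited). The gripper opens to 85 mm and grips with 20 to 120 N. Pads are 22 mm wide; open, the fingers measure 114 mm over their backs; the gripper's body (76 mm by 85 mm) begins 54 mm behind the grasp point. The pads swing forward as they close: fully open they stand 13 mm farther back than shut.
Start: joints at [-1.35, 0.263, -0.048, 1.259, 0, 1.415], TCP at [0.193, -0.488, 0.231] pointing down, gripper open.
Joint ranges: [-2.65, 2.65], [-0.89, 1.7], [-1.18, 1.37], [-2.13, 2.11], [-1.35, 1.29], [-3.14, 3.14]. Speed limits (rad/s): [1.89, 1.89, 2.57, 2.79, 3.14, 3.14].

### API

Orientations are given as a rotation vector (axis times angle).
In Python, from workcell import env, imaging gives the robot as it stands. The module is installed in compiled form; this text tells all that it offers. Calls block until the motion is done:
- env.reach(position, orientation): joint-space move of the TCP to a pose.
- env.movel(position, attitude=None, velocity=0.15, max_force=None): straight line of the TCP; attitude=None keeps the orientation; velocity is the mean speed in m/s. With max_force (N) it stops when the force on the tool has changed by that much, and returns True; else False.
- env.set_joints(angles): joint-space move.
- env.move_gripper(opening): finger opening in m; the grip force is fixed at half the most; returns when the fingers have stopped.
- env.dwell(seconds).
- env.ik(position, orientation): joint angles nearest the present ones, or None.
- imaging.capture(name): name is "side" or "top" or "wrist"; returns the picture (420x560x3 uint8, blue, green, red); there is no depth.
- imaging.get_calibration(name): a dict with "K" (3x3 intrinsics, pixels), "extrinsics" (4x4, takes a point from world to camera coordinates). Camera axes: x right, y down, z forward; pixel columns grow to the right and rows downward; lengths in m; the calibration is good to about 2 mm. A picture is of the moment at which its call begins: read the wrist's pose just before it. get_calibration takes no time and is no camera call; for the wrist camera it gives the pose at the moment of the call.
A pose or a line that the arm cannot do raises env.Unreachable and nothing moves.
- env.job_done(): hands the job in; it is judged then, once.
Readings, each from a call of its own:
- env.get_clock(): time.
- env.get_qpos(): joint angles.
- env.get_joint_vel(): joint speeds.
- env.get_tau(): joint torques, N m.
- env.get_tcp_pos(): TCP position.
- env.get_eef_rot(): TCP orientation.
- env.get_ft_force(): force on the tool from outside, world axes, zero at the start.
- env.get_moment(): the same for the moment, N m.
- env.get_width(): finger opening in m.
- env.get_gripper_force(): force on a finger pad.
Only numpy, scipy, OpenCV 4.12 (cv2) and the standard library are available. Lean on these libraries where they do the work, as an engineer would, in place of code of your own. Each camera call takes 0.05 s, during which the arm holds its last target. There are 200 camera calls.

## Working session

There is one attempt and no reset: what is moved stays moved. The work goes in short steps, each a Python script; the robot and the scene stay as the last script left them, time stands still between calls to the robot, and variables do not carry over. Pictures are saved under pics/ and viewed, at most 10 in all, crops included, and the job is handed in when it is done.

```bash
mkdir -p pics; python3 - <<'E'
from workcell import env, imaging
import cv2,numpy as np
a=imaging.capture("top");b=imaging.capture("side")
cv2.imwrite("pics/top.png",a);cv2.imwrite("pics/side.png",b)
for n in("top","side"):
    c=imaging.get_calibration(n);print(np.round(c["K"],1).tolist(),np.round(c["extrinsics"],3).tolist())
print(env.get_clock(),env.get_eef_rot())
E
```

```text
[[399.6, 0.0, 278.8], [0.0, 399.6, 214.5], [0.0, 0.0, 1.0]] [[-0.02, -0.999, -0.038, 0.084], [-0.994, 0.024, -0.103, 0.594], [0.104, 0.036, -0.994, 0.811], [0.0, 0.0, 0.0, 1.0]]
[[478.3, 0.0, 285.1], [0.0, 478.3, 206.2], [0.0, 0.0, 1.0]] [[-0.907, -0.422, 0.016, 0.557], [-0.28, 0.572, -0.771, 0.188], [0.316, -0.703, -0.637, 1.089], [0.0, 0.0, 0.0, 1.0]]
0.1 [-3.08544022e+00 -5.86584499e-01  7.32106363e-05]
```

View pics/top.png

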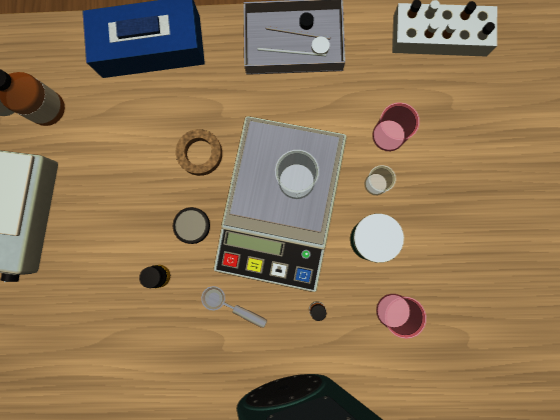

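View pics/side.png

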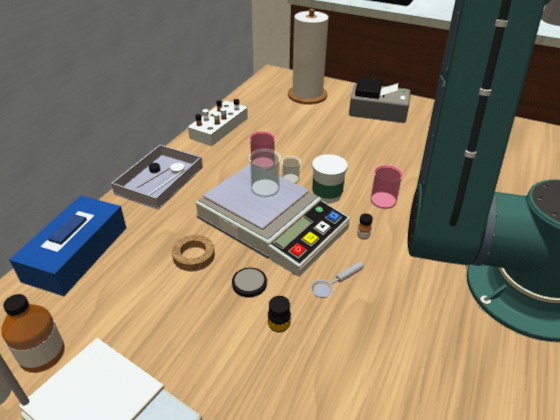

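The top view shows the keys at about red (231,260), yellow (255,265), print (279,269) and blue (303,275). The side view shows them at about red (297,250) and blue (334,216). I'll locate them by colour mask in both views.

```bash
cat > h.py <<'E'
import cv2,numpy as np
from workcell import env, imaging
R={"red":((0,150,120),(8,255,255)),"yel":((22,150,120),(35,255,255)),"blue":((98,120,90),(118,255,255))}
def cents(img,roi):
    hsv=cv2.cvtColor(img,cv2.COLOR_BGR2HSV);x0,y0,x1,y1=roi;o={}
    for n,(a,b) in R.items():
        m=cv2.inRange(hsv,a,b);k=np.zeros_like(m);k[y0:y1,x0:x1]=m[y0:y1,x0:x1]
        cs=cv2.findContours(k,cv2.RETR_EXTERNAL,cv2.CHAIN_APPROX_NONE)[0]
        c=max(cs,key=cv2.contourArea);M=cv2.moments(cv2.convexHull(c))
        o[n]=(M["m10"]/M["m00"],M["m01"]/M["m00"],M["m00"])
    return o
def ray(cal,uv):
    E=np.array(cal["extrinsics"]);Rm=E[:3,:3]
    d=Rm.T@np.linalg.inv(cal["K"])@[uv[0],uv[1],1];return -Rm.T@E[:3,3],d
def plane(cal,uv,z):
    o,d=ray(cal,uv);return o+d*(z-o[2])/d[2]
def tri(r):
    A=0;b=0
    for o,d in r:
        d=d/np.linalg.norm(d);P=np.eye(3)-np.outer(d,d);A=A+P;b=b+P@o
    return np.linalg.solve(A,b)
E
python3 - <<'E'
from h import *
t=cents(cv2.imread("pics/top.png"),(205,225,330,300));s=cents(cv2.imread("pics/side.png"),(265,190,360,275))
ct,cs=imaging.get_calibration("top"),imaging.get_calibration("side")
P=[]
for n in R:
    T=tri([ray(ct,t[n]),ray(cs,s[n])]);a=plane(ct,t[n],.061);b=plane(cs,s[n],.061);P.append((a,b))
    print(n,np.round(t[n],1),np.round(s[n],1),a.round(4),b.round(4),T.round(4))
for k in(0,1):
    d=P[0][k]-P[2][k];print(np.linalg.norm(d),np.linalg.norm(P[0][k]-P[1][k]),np.arctan2(-d[0],d[1]))
E
```

```text
red [230.  259.5 152. ] [297.3 248.9 101. ] [0.5038 0.1704 0.061 ] [0.5051 0.1711 0.061 ] [0.5045 0.1707 0.0608]
yel [254.1 264.5 155.5] [309.8 237.4  99. ] [0.4929 0.1217 0.061 ] [0.4942 0.1235 0.061 ] [0.4937 0.1221 0.0599]
blue [302.8 274.7 147.5] [333.3 215.5  74. ] [0.4708 0.0241 0.061 ] [0.4722 0.0253 0.061 ] [0.4716 0.0243 0.0604]
0.1500460764460786 0.04995914519495717 -0.2216013660159116
0.14951321555284153 0.04890367023841 -0.22200939288213525
```

```bash
cat >> h.py <<'E'
from scipy.spatial.transform import Rotation as Ro
yaw=-.2218
B=Ro.from_euler("z",yaw)
N=B.apply([-np.sin(.14),0,np.cos(.14)]);Y=B.apply([0,1,0])
KEY={"red":np.array([.5045,.1707,.061]),"yel":np.array([.4935,.1222,.061]),"blue":np.array([.4715,.0246,.061])}
def ori(s):
    y=s*Y;z=-N;return Ro.from_matrix(np.c_[np.cross(y,z),y,z]).as_rotvec()
E
python3 - <<'E'
from h import *
env.move_gripper(0.0)
p=KEY["red"]+.12*N
for s in(1,-1):print(s,env.ik(p,ori(s)))
q=[(np.abs(env.ik(p,ori(s))-env.get_qpos())[5],s) for s in(1,-1) if env.ik(p,ori(s)) is not None]
s=min(q)[1];open("s","w").write(str(s))
env.reach(p,ori(s))
env.movel(KEY["red"]+.03*N)
im=imaging.capture("wrist");cv2.imwrite("pics/w1.png",im);cv2.imwrite("pics/s1.png",imaging.capture("side")[120:320,200:420].repeat(3,0).repeat(3,1))
print(s,env.get_clock(),env.get_tcp_pos()-KEY["red"]-.03*N,env.get_width(),env.get_ft_force())
E
```

```text
1 [ 0.21891854  0.19186837 -0.29943469  0.95272064 -0.05956283  0.43693689]
-1 [ 0.21891854  0.19186837 -0.29943469  0.95272064 -0.05956283 -2.70465576]
1 4.2917 [5.30051482e-04 8.08287938e-05 9.95940960e-04] 7.564683065282341e-05 [ 0.02884731 -0.41357517  0.21663592]
```

View pics/s1.png

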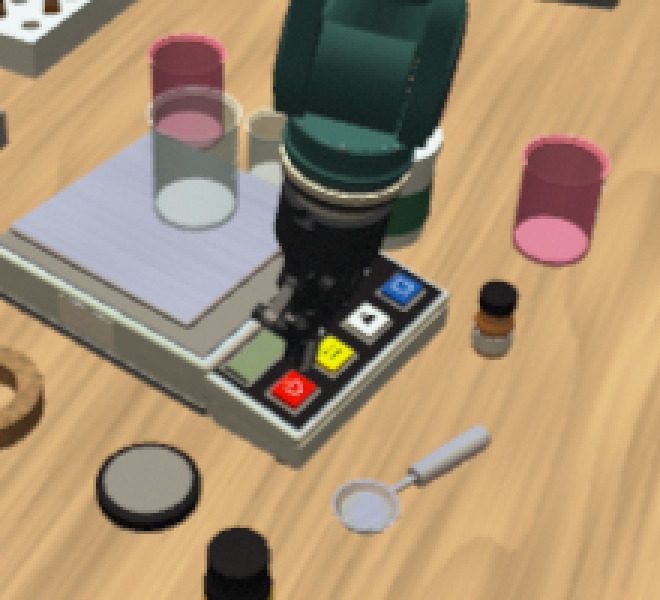

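View pics/w1.png

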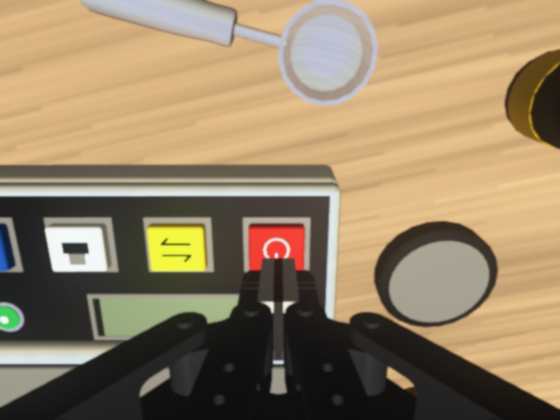

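The wrist view shows the panel square to the tool. The red key centre is near (276,247) and the closed fingertips are in line with it at column 278. I'll cross-check the red and yellow centres by ray, then press red.

```bash
cat >> h.py <<'E'
def press(n):
    k=KEY[n];env.movel(k+.008*N,velocity=.05);env.dwell(.2)
    f0=env.get_ft_force()
    hit=env.movel(k-.005*N,velocity=.008,max_force=3.6)
    p=env.get_tcp_pos();env.dwell(.12);f=env.get_ft_force()
    print(n,hit,"depth mm",-1e3*(p-k)@N,-1e3*(env.get_tcp_pos()-k)@N,"dF.N",(f-f0)@N,f-f0)
    env.movel(k+.03*N,velocity=.05);env.dwell(.1);print(env.get_clock())
E
python3 - <<'E'
from h import *
o=cents(cv2.imread("pics/w1.png"),(130,215,330,280));c=imaging.get_calibration("wrist")
for n in("red","yel"):print(n,np.round(o[n],1),plane(c,o[n],.061),KEY[n])
d=plane(c,o["red"],.061)-KEY["red"]
if np.linalg.norm(d[:2])<.006: press("red")
E
```

```text
Traceback (most recent call last):
  File "h.py", line 9, in cents
    c=max(cs,key=cv2.contourArea);M=cv2.moments(cv2.convexHull(c))
ValueError: max() iterable argument is empty
```

```bash
python3 - <<'E'
from h import *
R.pop("blue")
o=cents(cv2.imread("pics/w1.png"),(130,215,330,280));c=imaging.get_calibration("wrist")
for n in R:print(n,np.round(o[n],1),plane(c,o[n],.061),KEY[n])
d=plane(c,o["yel"],.061)-KEY["yel"]
if np.linalg.norm(d[:2])<.006: press("red")
E
```

```text
red [ 276.  248. 2368.] [0.50484838 0.16879964 0.061     ] [0.5045 0.1707 0.061 ]
yel [ 176.9  247.4 2487. ] [0.49370952 0.12084344 0.061     ] [0.4935 0.1222 0.061 ]
red True depth mm 3.552959722797164 3.5171852672707984 dF.N 4.532003961197 [0.89539413 0.60953348 4.68097678]
7.4167
```

The positions agree within 2 mm. Red went down about 3.5 mm at 4.5 N, so it registered. Next are units and tare.

```bash
python3 - <<'E'
from h import *
env.movel(KEY["yel"]+.03*N,velocity=.1)
press("yel")
env.movel(KEY["blue"]+.03*N,velocity=.12)
press("blue")
env.movel(KEY["blue"]+.12*N)
cv2.imwrite("pics/s2.png",imaging.capture("side"))
print(env.get_clock(),env.get_ft_force())
E
```

```text
yel True depth mm 3.4848337537716563 3.478884655194993 dF.N 4.101523879691722 [0.53307161 0.50482241 4.19968101]
11.1833
blue True depth mm 3.4920690620109136 3.467179879631818 dF.N 4.187930316819017 [0.63139657 0.82704002 4.2904689 ]
15.2833
16.0833 [ 0.65840383 -0.23496801 -0.11435429]
```

View pics/s2.png

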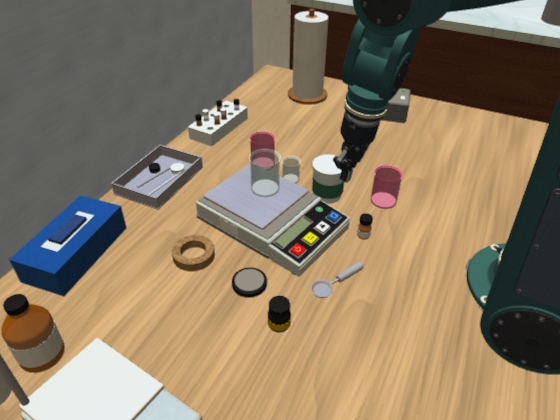

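The side view shows the keys up, the beaker still at (264,172) and everything else where it was. The arm is clear of the scene.

```bash
python3 -c "
from workcell import env
print(env.job_done())"
```

```text
the job is handed in; nothing more can be done
None
```

I pressed the red, yellow and blue keys in order, each about 3.5 mm down at 4–4.5 N with a full release in between, left everything else in place, and handed the job in at about 16 s; no verdict came back.

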